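# Set the stirrer's speed drum and lock it

### The job

Set the stirrer controller to speed 4: press gently on the black rubber tread of the drum and roll it until the 4 stands in the middle of the small window, level with the red marks, and take the fingers off. Then push the red lock post along its guide fully home towards the window, without pressing hard on the controller or disturbing the vessels around it.

Things in the scene. Friction and masses are not known exactly. Their poses are not given: they have to be found in the camera images.
- controller: white box fixed on the bench, 160 mm (own x) by 220 mm (own y), flat deck 75 mm above the bench; origin: centre of its underside, x away from the operator, y left, z up. A well in the deck, 72 mm (x) by 90 mm (y), holds the drum. A black hood, 72 mm (x) by 30 mm (y), stands 19 mm above the deck over the number band; 14 mm of clear space between hood and tread
- window (a point): centre of the number window, 18 mm (x) by 24 mm (y), in the hood's top, above the drum's axle; at controller own (0, -4, 94) mm; red marks at its mid-line. Numbers 0 to 9 on the white band under it, 12 mm high, upright seen from the robot's side (tops towards own +x)
- tread_middle (a point): point in the deck's plane under the crown of the rubber tread, mid-width, at controller own (0, 45, 75) mm. The tread is a black rubber cylinder, radius 30 mm, 40 mm wide, axle along own y. Its crown stands 5 to 18 mm above the deck: the bearing's height is adjustable, set differently on each unit and not measured, so feel for it
- drum (a joint): turn of the drum, rad. Number n is mid-window at n x 0.6283, or a turn (6.2832) off: the 4 at 2.513 and -3.770. Grows as the tread's top moves to own +x. Stops at -6 and 6; stays where left. Sprung: it sinks once pressed with 2.5 N, then 6 N per mm, to a stop 3 mm down; takes about 4.7 N drag at the tread, so a fingertip slips when pressed with less than some 7 N; over 18 N does damage
- lock_post (a point): centre of the top of the red lock post, 16 mm (x) by 14 mm (y), which stands 30 mm above the deck and slides along the controller's own +y, at own x = 0, in a guide 4 mm high; home its centre lies at own y = -55 mm. Slides with about 2.5 N; rigid stop when home; over 22 N damages it
- lock (a joint): travel of the lock in m: 0 = fully open (post at own y = -85 mm), 0.030 = fully home at its stop (towards the window)
- beaker_mid (a point): middle of a clear beaker, 68 mm wide, 85 mm high, loose; leave alone
- jug_mid (a point): middle of a white jug with a handle, 72 mm wide, 85 mm high, loose; leave alone
- sample_mid (a point): middle of an amber sample jar with a blue cap, 52 mm wide, 70 mm high, loose; leave alone

How it is judged:
By the outcome, as a careful person would: the job done as asked, in the order asked, and still so for the second after the job is handed in, with the robot touching nothing.
It also fails if it takes over 69 s, if anything falls off the work surface, if the arm or the gripper's body presses on something with over 40 N, if the wrist force passes 120 N, or if a joint passes its speed limit or range.

### The arm

A 7-joint arm with a two-finger parallel gripper is mounted at the origin on the work surface. World frame = base frame: x ahead of the robot, y to its left, z up, the work surface at z = 0. Lengths are in m, angles in rad, forces in N, time in s.
With the tool pointing down it reaches from about 0.35 to 0.9 m from the base axis. Payload 8.1 kg.
Tool frame: the origin (TCP) lies between the finger pads; the fingertips stand 17 mm ahead of it and the grasp point (between the pads) lies 2 mm behind it; z points along the fingers, y is the line along which they close (so a half turn about z gives the same grasp; the last joint's range is limited). The gripper opens to 92 mm and grips with 3 to 60 N. Pads are 19 mm wide; open, the fingers measure 130 mm over their backs; the gripper's body (75 mm by 190 mm) begins 47 mm behind the grasp point.
Start: joints at [1.161, 0.434, 0.025, 1.573, -0.012, 1.134, -0.075], TCP at [0.189, -0.596, 0.244] pointing down, gripper open.
Joint ranges: [-2.62, 2.62], [-0.44, 2.09], [-1.27, 1.32], [0.08, 2.57], [-1.32, 4.46], [0.12, 2], [-2.74, 2.74]. Speed limits (rad/s): [2.22, 2.22, 3.01, 3.01, 3.14, 3.14, 3.14].

### API

Orientations are given as a rotation vector (axis times angle).
In Python, from cell import observe, get_image, calibration, sign_off, look_for, regions_of, landmark_of gives the robot as it stands.
- The arm moves only by the tool jog_arm, never from a script. Its argument "plan" is a list of rows, each an object with "offset": the shift along the tool's x, y, z normalised to -1 to 1, where 1 is 0.15 m, a list of three; "twist": the turn, a rotation vector about the tool's x, y, z normalised to -1 to 1, where 1 is 2 pi rad, a list of three; "fingers": the gripper command: -1 is shut, 1 is fully open, values between are in proportion. In form: [{"offset": [x, y, z], "twist": [ax, ay, az], "fingers": fingers}, ...]. A call has 1 to 20 rows; each row is the pose to reach, as a shift and turn from the pose commanded when the call began, along the tool's axes at that moment, turning the shorter way round; what a row does not reach only later rows make up. A row lasts 1/8 s, in which the tool goes at most 62.5 mm and 10.7 degrees, less where a joint would pass 70% of its speed; a pose out of reach is approached as far as the arm can. A call with a number of a shift or a turn outside -1 to 1 is refused whole. A call with a gripper value outside its range is refused whole. The fingers move at their own pace and stop on an object; "newtons" is the grip in N (left out, the last holds). Time passes only in rows, so rows that repeat a pose let the fingers close. It gives the time, the measured TCP pose, the force, the opening and the grip force at its end, in the units of the state.
- observe(): the state, without advancing time (a new reading comes with each control period).
- get_image(name): name is "side" or "top" or "wrist"; returns the picture (400x640x3 uint8, red, green, blue); there is no depth.
- calibration(name): a dict with "fov_y" (degrees; the focal length in pixels is half the picture's height over the tangent of half this angle, whatever the lens; pixels are square), "cx", "cy" (the principal point, pixels), "k1" (the pictures are not rectified: a ray, as slopes to the right and down, at radius r is drawn at 1 + k1 r^2 times it, then the intrinsics apply), "position" and "attitude" of the camera in the world. Camera axes: x right, y down, z forward; pixel columns grow to the right and rows downward; lengths in m; the calibration is good to about 2 mm. A picture is of the moment at which its call begins: read the wrist's pose just before it. calibration takes no time and is no camera call; for the wrist camera it gives the pose at the moment of the call.
- sign_off(): hands the job in; it is judged then, once.
Trained networks look in the newest picture that a camera, given by its name, has taken for a name from the list of things; names that differ only in an ending like _2 or _b are one class to them, and where a whole thing is asked for, a point or a joint stands for the part that bears it (a point fixed in the world has none). Each returns a list of dicts, best first, with "conf" (0 to 1); they miss things now and then, are a little off and sometimes report something else, mostly with a low value. They report only what shows in the picture. A call takes as long as a camera call.
- look_for(thing, camera): "box" ([left, top, width, height] as shares, 0 to 1, of the picture: columns of its width, rows of its height, round what is visible of it).
- regions_of(thing, camera): "region" (400x640 bool, what is visible of it) and "box" ([left, top, width, height] as shares, 0 to 1, of the picture: columns of its width, rows of its height, round what is visible of it).
- landmark_of(thing, camera): "at" ([row, column] as shares, 0 to 1, of the picture: columns of its width, rows of its height: a listed point, or the origin of a listed thing).
The state is a dict: "clock": time; "joints": joint angles; "dq": joint speeds; "joint_efforts": joint torques, N m; "position": TCP position; "ee_rot": TCP orientation; "force": force on the tool from outside, world axes, zero at the start; "ft_torque": the same for the moment, N m; "width": opening from 0.0 (shut) to 1.0 (fully open); "gripper_force": force on a finger pad.
Only numpy, scipy, OpenCV 4.12 (cv2) and the standard library are available. Lean on these libraries where they do the work, as an engineer would, in place of code of your own. Each camera call takes 0.05 s, during which the arm holds its last target. There are 200 camera calls.

## Working session

There is one attempt and no reset: what is moved stays moved. The work goes in short steps, Python scripts to look and compute and a tool call to move; the robot and the scene stay as the last step left them, time stands still between calls to the robot, and variables do not carry over. Pictures are saved under pics/ and viewed, at most 10 in all, crops included, and the job is handed in when it is done.

Besides the shell and the picture viewer there is one more tool, called after "Emit:" as name(argument=value, ...) on one line, values as JSON. jog_arm: Moves the arm, as the interface text tells. Scaled input: -1 to 1 covers 0.15 m each way for a shift and 2 pi rad each way for a turn. Its arguments: {"type":"object","properties":{"plan":{"type":"array","items":{"type":"object","properties":{"offset":{"type":"array","items":{"type":"number","minimum":-1,"maximum":1}},"twist":{"type":"array","items":{"type":"number","minimum":-1,"maximum":1}},"fingers":{"type":"number"}}}},"newtons":{"type":"number"}},"required":["plan"]}

```bash
mkdir -p pics; ls; cat > h.py <<'E'
import numpy as np, cv2
from scipy.spatial.transform import Rotation as R
from cell import *
def cam(c):
    k=calibration(c); f=200/np.tan(np.radians(k['fov_y'])/2)
    a=np.array(k['attitude'],float)
    M=a if a.shape==(3,3) else (R.from_rotvec(a).as_matrix() if a.size==3 else None)
    return k,f,M,np.array(k['position'])
def ray(c,row,col):  # shares
    k,f,M,p=cam(c)
    d=np.array([(col*640-k['cx'])/f,(row*400-k['cy'])/f]); u=d.copy()
    for _ in range(20): u=d/(1+k['k1']*(u@u))
    v=M@np.array([u[0],u[1],1]); return p,v/np.linalg.norm(v)
def proj(c,X):
    k,f,M,p=cam(c); q=M.T@(np.array(X)-p); u=q[:2]/q[2]; u=u*(1+k['k1']*(u@u))
    return u*f+[k['cx'],k['cy']]
def plane(c,row,col,z):
    p,v=ray(c,row,col); return p+v*(z-p[2])/v[2]
def tri(rs):
    A=sum(np.eye(3)-np.outer(v,v) for p,v in rs); b=sum((np.eye(3)-np.outer(v,v))@p for p,v in rs)
    return np.linalg.solve(A,b)
def save(c,n):
    im=get_image(c); cv2.imwrite('pics/'+n,im[:,:,::-1]); return im
E
python3 - <<'E'
from h import *
print(observe())
ims=[]
for c in ['side','top','wrist']:
    ims.append(save(c,c+'0.png')); print(c,calibration(c))
    for t in ['controller','window','tread_middle','lock_post','beaker_mid','jug_mid','sample_mid']:
        print(t,[(np.round(l['at'],4).tolist(),round(l['conf'],2)) for l in landmark_of(t,c)[:2]])
E
```

```text
pics
{'clock': 0.0, 'joints': array([ 1.16143056,  0.43522456,  0.02497667,  1.57412621, -0.01158015,
        1.13399464, -0.07506047]), 'dq': array([-1.32501646e-03,  4.98014193e-05,  2.71771450e-04,  2.53619902e-03,
        1.16350626e-03,  6.67150267e-04, -3.49662044e-04]), 'joint_efforts': array([-5.43711249e-04, -6.67849445e+01,  9.85032544e-01, -3.14464509e+01,
       -6.02381257e-02,  4.26962378e-02,  1.53123810e-04]), 'position': array([ 0.18852287, -0.59536506,  0.24293277]), 'ee_rot': array([-3.10317869e+00, -4.79702058e-01,  6.39814255e-04]), 'force': array([-0.21074199,  0.3492359 ,  0.76301568]), 'ft_torque': array([0.01538576, 0.03394723, 0.02776845]), 'gripper_force': 0.0, 'width': 1.0008758827880908}
side {'fov_y': 56.99392754447985, 'cx': 320.8721244021804, 'cy': 200.9084985059458, 'k1': -0.0015802665590118551, 'position': array([0.2716895 , 0.72613167, 0.66811507]), 'attitude': array([-0.60125997,  2.5805025 , -1.26195202])}
controller [([0.5955, 0.4998], 0.63)]
window [([0.5215, 0.5005], 0.93), ([0.5055, 0.4478], 0.65)]
tread_middle [([0.559, 0.4811], 0.93)]
lock_p
[... 331 characters left out ...]
129]), 'attitude': array([-2.16670496,  2.13685593, -0.19842766])}
controller [([0.5577, 0.4683], 0.8)]
window [([0.5323, 0.4636], 0.83)]
tread_middle [([0.5335, 0.4389], 0.91), ([0.5425, 0.4703], 0.5)]
lock_post [([0.5673, 0.5078], 0.58), ([0.427, 0.5084], 0.37)]
beaker_mid [([0.5117, 0.3611], 0.68)]
jug_mid [([0.5847, 0.6067], 0.68)]
sample_mid [([0.4292, 0.5031], 0.53)]
wrist {'fov_y': 59.75982792628912, 'cx': 318.28453692132445, 'cy': 203.4042152871565, 'k1': -0.0778014794132842, 'position': array([ 0.25273626, -0.57712174,  0.38358556]), 'attitude': array([ 2.36308052, -1.72886332, -0.22056564])}
controller []
window []
tread_middle []
lock_post []
beaker_mid []
jug_mid []
sample_mid []
```

```bash
python3 - <<'E'
from h import *
a=cv2.imread('pics/side0.png')[130:330,180:420]; b=cv2.imread('pics/top0.png')[130:330,180:420]
cv2.imwrite('pics/m.png',np.vstack([cv2.resize(x,None,fx=3,fy=3)[:, :] for x in (a,)])); 
cv2.imwrite('pics/m2.png',cv2.resize(b,None,fx=3,fy=3))
L={'window':([.5215,.5005],[.5323,.4636]),'tread':([.559,.4811],[.5335,.4389]),'post':([.4838,.5419],[.5673,.5078]),'ctrl':([.5955,.4998],[.5577,.4683]),
'beak':([.6765,.4206],[.5117,.3611]),'jug':([.4492,.5708],[.5847,.6067]),'sam':([.4958,.4453],[.4292,.5031])}
for n,(s,t) in L.items(): print(n,np.round(tri([ray('side',*s),ray('top',*t)]),4))
E
```

```text
window [0.5919 0.0995 0.0992]
tread [0.5976 0.1434 0.0816]
post [0.5546 0.0265 0.1089]
ctrl [ 0.5852  0.098  -0.001 ]
beak [0.6236 0.2829 0.0427]
jug [ 0.5543 -0.1443  0.0444]
sam [0.7241 0.038  0.0426]
```

View pics/m.png

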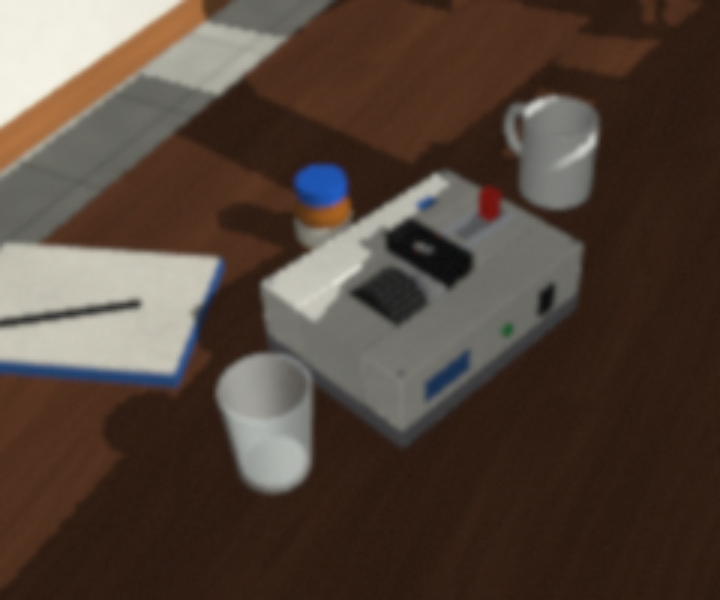

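View pics/m2.png

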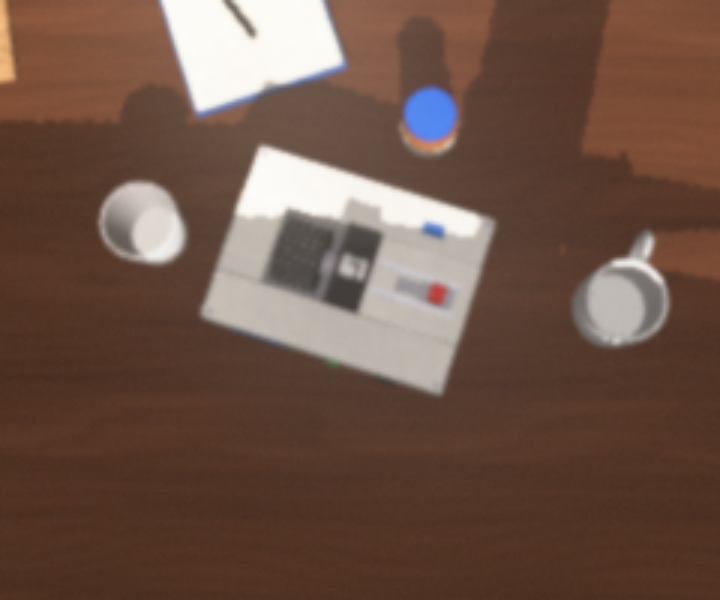

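The side view shows the drum and tread nearest the beaker, the hood beyond it, and the red post towards the jug. In the top crop the tread is at about (300,250), the window at (352,265) and the post at (437,293), so the controller's yaw is roughly -17 to -20°.

```bash
python3 - <<'E'
from h import *
o=observe(); Rt=R.from_rotvec(o['ee_rot']).as_matrix(); k,f,M,p=cam('wrist')
print('Rt',Rt.round(3)); print('cam in tool',(Rt.T@(p-o['position'])).round(4)); print((Rt.T@M).round(3))
# controller from deck corners in top crop
px=np.array([(260,147),(495,215),(442,393),(203,318)])/3+[180,130]
P=np.array([plane('top',y/400,x/640,.075)[:2] for x,y in px]); print(P.round(4),P.mean(0),[np.linalg.norm(P[i]-P[(i+1)%4]).round(4) for i in range(4)])
for i,j,off in ((1,0,90),(2,3,90),(3,0,0),(2,1,0)):
    d=P[j]-P[i]; print(np.degrees(np.arctan2(d[1],d[0]))-off)
a=np.radians(-17.4); c=P.mean(0)
t=c+(-.075)*np.array([-np.sin(a),np.cos(a)])
print('target',t,'tool shift',Rt.T@np.append(t-o['position'][:2],0.27-o['position'][2]))
E
```

```text
Rt [[ 0.953  0.302 -0.   ]
 [ 0.302 -0.953 -0.   ]
 [-0.     0.    -1.   ]]
cam in tool [ 0.0667  0.0015 -0.1398]
[[ 0.001 -0.968 -0.252]
 [ 1.     0.001  0.001]
 [-0.    -0.252  0.968]]
[[ 0.6884  0.1839]
 [ 0.6305 -0.0254]
 [ 0.4741  0.0199]
 [ 0.5357  0.228 ]] [0.58219124 0.10161185] [np.float64(0.2171), np.float64(0.1628), np.float64(0.2171), np.float64(0.1589)]
-15.460608381249585
-16.488209712044153
-16.132051675654015
-16.134916882334334
target [0.55976318 0.03004383] tool shift [ 0.54270939 -0.48463903 -0.02629271]
```

Emit:
jog_arm(plan=[{"offset": [0.97, -0.91, -0.18], "twist": [0, 0, 0], "fingers": -1}, {"offset": [0.97, -0.91, -0.18], "twist": [0, 0, 0], "fingers": -1}, {"offset": [0.97, -0.91, -0.18], "twist": [0, 0, 0], "fingers": -1}, {"offset": [0.97, -0.91, -0.18], "twist": [0, 0, 0], "fingers": -1}, {"offset": [0.97, -0.91, -0.18], "twist": [0, 0, 0], "fingers": -1}])

```text
clock: 1.82
position: [0.2866, -0.4216, 0.2712]
ee_rot: [3.103, 0.482, 0.001]
force: [-1.3, -0.8, -0.3]
width: 0.504
gripper_force: 0.0
```

Emit:
jog_arm(plan=[{"offset": [0.97, -0.91, 0], "twist": [0, 0, 0], "fingers": -1}, {"offset": [0.97, -0.91, 0], "twist": [0, 0, 0], "fingers": -1}, {"offset": [0.97, -0.91, 0], "twist": [0, 0, 0], "fingers": -1}, {"offset": [0.97, -0.91, 0], "twist": [0, 0, 0], "fingers": -1}, {"offset": [0.97, -0.91, 0], "twist": [0, 0, 0], "fingers": -1}])

```text
clock: 2.45
position: [0.3835, -0.2491, 0.2705]
ee_rot: [3.105, 0.479, -0.001]
force: [-0.1, -0.4, 1.0]
width: 0.009
gripper_force: 0.0
```

Emit:
jog_arm(plan=[{"offset": [0.97, -0.91, 0], "twist": [0, 0, 0], "fingers": -1}, {"offset": [0.97, -0.91, 0], "twist": [0, 0, 0], "fingers": -1}, {"offset": [0.97, -0.91, 0], "twist": [0, 0, 0], "fingers": -1}, {"offset": [0.97, -0.91, 0], "twist": [0, 0, 0], "fingers": -1}, {"offset": [0.97, -0.91, 0], "twist": [0, 0, 0], "fingers": -1}])

```text
clock: 3.08
position: [0.4812, -0.0758, 0.2703]
ee_rot: [3.105, 0.477, -0.002]
force: [-1.0, -0.5, 0.3]
width: 0.006
gripper_force: 0.0
```

Emit:
jog_arm(plan=[{"offset": [0.97, -0.91, 0], "twist": [0, 0, -0.1564], "fingers": -1}, {"offset": [0.97, -0.91, 0], "twist": [0, 0, -0.1564], "fingers": -1}, {"offset": [0.97, -0.91, 0], "twist": [0, 0, -0.1564], "fingers": -1}, {"offset": [0.97, -0.91, 0], "twist": [0, 0, -0.1564], "fingers": -1}, {"offset": [0.97, -0.91, 0], "twist": [0, 0, -0.1564], "fingers": -1}, {"offset": [0.97, -0.91, 0], "twist": [0, 0, -0.1564], "fingers": -1}, {"offset": [0.97, -0.91, 0], "twist": [0, 0, -0.1564], "fingers": -1}, {"offset": [0.97, -0.91, 0], "twist": [0, 0, -0.1564], "fingers": -1}])

```text
clock: 4.08
position: [0.579, 0.0982, 0.2705]
ee_rot: [2.514, 1.883, -0.001]
force: [0.6, 0.7, -0.4]
width: 0.001
gripper_force: 0.0
```

```bash
python3 - <<'E'
from h import *
o=observe(); print(o['position'],o['ee_rot'],o['joints'].round(2),o['force'].round(2))
im=save('wrist','w1.png'); cv2.imwrite('pics/w1c.png',cv2.resize(im[:,:,::-1],(800,500)))
k=calibration('wrist'); print(k['position'],k['attitude'])
for t,z in [('controller',0),('window',.094),('tread_middle',.075),('lock_post',.105)]:
    for l in landmark_of(t,'wrist')[:2]: print(t,np.multiply(l['at'],[400,640]).round(1),round(l['conf'],2),plane('wrist',*l['at'],z).round(4))
E
```

```text
[0.57896173 0.09815369 0.27051844] [ 2.51411816e+00  1.88260587e+00 -1.31335901e-03] [ 0.15  0.42 -0.58  1.59  0.24  1.2  -0.76] [ 0.62  0.74 -0.44]
[0.59753767 0.16195425 0.41040794] [ 2.85917148 -0.40812498 -0.05167243]
controller [164.  320.8] 0.75 [0.584 0.105 0.   ]
window [183.4 319.8] 0.67 [0.5812 0.1015 0.094 ]
```

View pics/w1c.png

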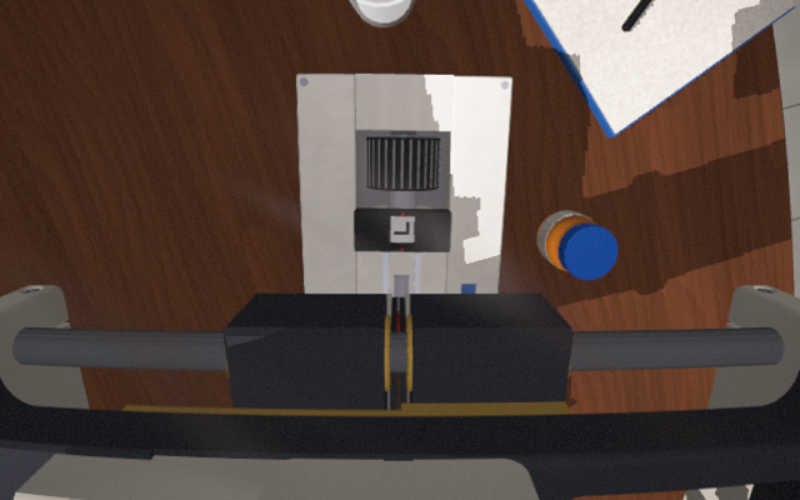

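The wrist view shows the tread at about (403,163), the hood with its window at (402,229), showing what looks like a 7, and the lock guide running down to about (400,300). I'll refine the pose from the hood and deck corners and zoom in on the window.

```bash
python3 - <<'E'
from h import *
im=cv2.imread('pics/w1.png')
w=cv2.rotate(im[165:202,280:364],cv2.ROTATE_90_COUNTERCLOCKWISE); cv2.imwrite('pics/z.png',cv2.resize(w,None,fx=7,fy=7,interpolation=cv2.INTER_CUBIC))
g=lambda x,y,z: plane('wrist',y*.8/400,x*.8/640,z)[:2]
H=np.array([g(355,209,.094),g(450,209,.094),g(449,251,.094),g(354,250,.094)])
D=np.array([g(297,75,.075),g(512,78,.075)])
W=g(402,229,.094)
own=np.array([(-36,11),(36,11),(36,-19),(-36,-19),(-80,110),(80,110),(0,-4)])/1000
X=np.vstack([H,D,W]); print(X.round(4))
oc,xc=own.mean(0),X.mean(0); S=(own-oc).T@(X-xc); a=np.arctan2(S[0,1]-S[1,0],S[0,0]+S[1,1])
Rm=np.array([[np.cos(a),-np.sin(a)],[np.sin(a),np.cos(a)]]); t=xc-Rm@oc
print(np.degrees(a),t,((own@Rm.T+t-X)*1e3).round(1))
for n,q in dict(tread=(0,45),window=(0,-4),post=(0,-85)).items(): print(n,Rm@np.array(q)/1000+t)
o=observe();print('tcp own mm',Rm.T@(o['position'][:2]-t)*1e3)
E
```

```text
[[0.5538 0.1257]
 [0.6207 0.1064]
 [0.6121 0.0758]
 [0.5438 0.0964]
 [0.5398 0.23  ]
 [0.6906 0.1844]
 [0.5828 0.1018]]
-16.898180353205824 [0.58362808 0.10416179] [[-1.4 -0.6]
 [ 0.5 -2.2]
 [ 0.5 -0.3]
 [-0.1  0.1]
 [-0.7  2.7]
 [ 1.6  1.7]
 [-0.3 -1.4]]
tread [0.59670831 0.14721881]
window [0.58246539 0.1003345 ]
post [0.55892098 0.02283185]
tcp own mm [-3.55037636 -5.20645681]
```

View pics/z.png

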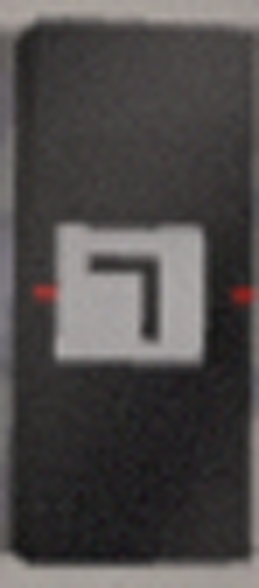

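The window shows a 7, about level with the marks. The 4 is 3 numbers lower, so the tread's top has to go towards own -x by about 56 mm in all, in several strokes.

Emit:
jog_arm(plan=[{"offset": [0.335, 0.09, 0.3], "twist": [0, 0, 0], "fingers": -1}, {"offset": [0.335, 0.09, 0.6], "twist": [0, 0, 0], "fingers": -1}, {"offset": [0.335, 0.09, 0.85], "twist": [0, 0, 0], "fingers": -1}, {"offset": [0.335, 0.09, 0.97], "twist": [0, 0, 0], "fingers": -1}, {"offset": [0.335, 0.09, 0.97], "twist": [0, 0, 0], "fingers": -1}])

```text
clock: 4.95
position: [0.6053, 0.1447, 0.1246]
ee_rot: [-2.511, -1.887, 0.002]
force: [-0.7, -0.1, 0.7]
width: 0.005
gripper_force: 0.0
```

```bash
python3 - <<'E'
from h import *
o=observe(); print(o['position'],o['ee_rot'],o['force'].round(2))
im=save('side','s2.png'); w=save('wrist','w2.png')
a=cv2.resize(im[160:260,260:380,::-1],(600,500),interpolation=cv2.INTER_CUBIC)
b=cv2.resize(w[:,200:440,::-1],(300,500)); cv2.imwrite('pics/c2.png',np.hstack([a[:,100:],b]))
E
```

```text
[0.60528479 0.1446776  0.12463127] [-2.51071723e+00 -1.88749429e+00  2.39282514e-03] [-0.67 -0.05  0.73]
```

View pics/c2.png

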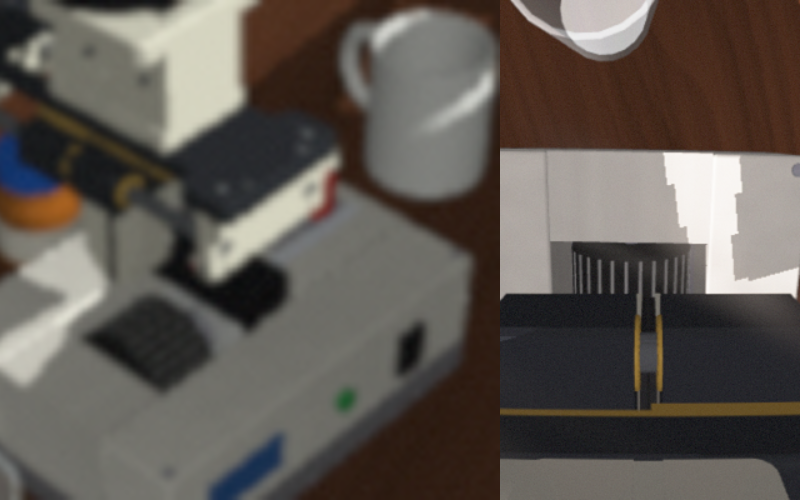

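Emit:
jog_arm(plan=[{"offset": [0, -0.06, 0.04], "twist": [0, 0, 0], "fingers": -1}, {"offset": [0, -0.06, 0.09], "twist": [0, 0, 0], "fingers": -1}, {"offset": [0, -0.06, 0.09], "twist": [0, 0, 0], "fingers": -1}])

```text
clock: 5.42
position: [0.5966, 0.1472, 0.1113]
ee_rot: [2.511, 1.888, -0.001]
force: [-0.3, 0.2, 0.1]
width: 0.005
gripper_force: 0.0
```

Emit:
jog_arm(plan=[{"offset": [0, 0, 0.01], "twist": [0, 0, 0], "fingers": -1}, {"offset": [0, 0, 0.01], "twist": [0, 0, 0], "fingers": -1}])

```text
clock: 5.68
position: [0.5971, 0.1474, 0.1102]
ee_rot: [2.511, 1.888, 0.0]
force: [-1.1, -0.6, 0.6]
width: 0.005
gripper_force: 0.0
```

Emit:
jog_arm(plan=[{"offset": [0, 0, 0.01], "twist": [0, 0, 0], "fingers": -1}, {"offset": [0, 0, 0.01], "twist": [0, 0, 0], "fingers": -1}])

```text
clock: 5.92
position: [0.597, 0.1474, 0.1086]
ee_rot: [2.511, 1.888, -0.0]
force: [0.4, -0.4, 0.5]
width: 0.004
gripper_force: 0.0
```

Emit:
jog_arm(plan=[{"offset": [0, 0, 0.01], "twist": [0, 0, 0], "fingers": -1}, {"offset": [0, 0, 0.01], "twist": [0, 0, 0], "fingers": -1}])

```text
clock: 6.18
position: [0.5969, 0.1474, 0.1071]
ee_rot: [-2.511, -1.888, 0.0]
force: [0.7, 0.5, 0.3]
width: 0.005
gripper_force: 0.0
```

Emit:
jog_arm(plan=[{"offset": [0, 0, 0.007], "twist": [0, 0, 0], "fingers": -1}, {"offset": [0, 0, 0.007], "twist": [0, 0, 0], "fingers": -1}])

```text
clock: 6.42
position: [0.5969, 0.1474, 0.1061]
ee_rot: [2.511, 1.888, -0.0]
force: [-0.1, 0.4, -0.3]
width: 0.003
gripper_force: 0.0
```

Emit:
jog_arm(plan=[{"offset": [0, 0, 0.008], "twist": [0, 0, 0], "fingers": -1}, {"offset": [0, 0, 0.008], "twist": [0, 0, 0], "fingers": -1}])

```text
clock: 6.68
position: [0.597, 0.1474, 0.1049]
ee_rot: [-2.511, -1.888, 0.0]
force: [-0.5, -0.2, -0.9]
width: 0.004
gripper_force: 0.0
```

Emit:
jog_arm(plan=[{"offset": [0, 0, 0.004], "twist": [0, 0, 0], "fingers": -1}, {"offset": [0, 0, 0.004], "twist": [0, 0, 0], "fingers": -1}])

```text
clock: 6.92
position: [0.597, 0.1474, 0.1043]
ee_rot: [2.511, 1.888, -0.0]
force: [-0.2, 0.8, -0.3]
width: 0.006
gripper_force: 0.0
```

Emit:
jog_arm(plan=[{"offset": [0, 0, 0.008], "twist": [0, 0, 0], "fingers": -1}, {"offset": [0, 0, 0.008], "twist": [0, 0, 0], "fingers": -1}])

```text
clock: 7.18
position: [0.5969, 0.1474, 0.1031]
ee_rot: [-2.511, -1.888, 0.0]
force: [-0.0, 0.2, -0.0]
width: 0.005
gripper_force: 0.0
```

Emit:
jog_arm(plan=[{"offset": [0, 0, 0.008], "twist": [0, 0, 0], "fingers": -1}, {"offset": [0, 0, 0.008], "twist": [0, 0, 0], "fingers": -1}])

```text
clock: 7.42
position: [0.5969, 0.1474, 0.1018]
ee_rot: [-2.511, -1.888, 0.0]
force: [-0.1, -1.2, 0.9]
width: 0.003
gripper_force: 0.0
```

Emit:
jog_arm(plan=[{"offset": [0, 0, 0.008], "twist": [0, 0, 0], "fingers": -1}, {"offset": [0, 0, 0.008], "twist": [0, 0, 0], "fingers": -1}])

```text
clock: 7.68
position: [0.5969, 0.1474, 0.1007]
ee_rot: [-2.511, -1.888, 0.0]
force: [-0.1, -0.2, -0.3]
width: 0.008
gripper_force: 0.0
```

Emit:
jog_arm(plan=[{"offset": [0, 0, 0.008], "twist": [0, 0, 0], "fingers": -1}, {"offset": [0, 0, 0.008], "twist": [0, 0, 0], "fingers": -1}])

```text
clock: 7.92
position: [0.5971, 0.1475, 0.0998]
ee_rot: [2.511, 1.888, 0.0]
force: [-0.7, 0.6, 3.8]
width: 0.008
gripper_force: 1.6
```

Emit:
jog_arm(plan=[{"offset": [0, 0, 0.006], "twist": [0, 0, 0], "fingers": -1}, {"offset": [0, 0, 0.006], "twist": [0, 0, 0], "fingers": -1}], newtons=25)

```text
clock: 8.18
position: [0.5972, 0.1476, 0.0991]
ee_rot: [2.511, 1.888, 0.001]
force: [-1.7, -0.6, 6.6]
width: 0.004
gripper_force: 3.2
```

Emit:
jog_arm(plan=[{"offset": [0, 0, 0.006], "twist": [0, 0, 0], "fingers": -1}, {"offset": [0, 0, 0.006], "twist": [0, 0, 0], "fingers": -1}])

```text
clock: 8.43
position: [0.5972, 0.1476, 0.0985]
ee_rot: [2.511, 1.888, 0.001]
force: [-2.6, -0.1, 9.0]
width: 0.005
gripper_force: 4.6
```

Emit:
jog_arm(plan=[{"offset": [0, 0, 0.005], "twist": [0, 0, 0], "fingers": -1}, {"offset": [0, -0.01, 0.005], "twist": [0, 0, 0], "fingers": -1}, {"offset": [0, -0.02, 0.005], "twist": [0, 0, 0], "fingers": -1}, {"offset": [0, -0.03, 0.005], "twist": [0, 0, 0], "fingers": -1}])

```text
clock: 8.93
position: [0.5953, 0.1482, 0.0986]
ee_rot: [2.51, 1.885, 0.007]
force: [4.5, -2.9, 8.7]
width: 0.008
gripper_force: 4.4
```

Emit:
jog_arm(plan=[{"offset": [0, 0, 0.005], "twist": [0, 0, 0], "fingers": -1}, {"offset": [0, -0.015, 0.005], "twist": [0, 0, 0], "fingers": -1}, {"offset": [0, -0.03, 0.005], "twist": [0, 0, 0], "fingers": -1}, {"offset": [0, -0.045, 0.005], "twist": [0, 0, 0], "fingers": -1}, {"offset": [0, -0.045, 0.005], "twist": [0, 0, 0], "fingers": -1}])

```text
clock: 9.55
position: [0.5881, 0.1504, 0.0976]
ee_rot: [2.51, 1.886, 0.005]
force: [2.2, -1.8, 8.7]
width: 0.006
gripper_force: 4.2
```

Emit:
jog_arm(plan=[{"offset": [0, 0, -0.22], "twist": [0, 0, 0], "fingers": -1}, {"offset": [0, 0.03, -0.25], "twist": [0, 0, 0], "fingers": -1}, {"offset": [-0.433, 0.065, -0.25], "twist": [0, 0, 0], "fingers": -1}, {"offset": [-0.433, 0.065, -0.25], "twist": [0, 0, 0], "fingers": -1}, {"offset": [-0.433, 0.065, -0.25], "twist": [0, 0, 0], "fingers": -1}])

```text
clock: 10.18
position: [0.5774, 0.0849, 0.1333]
ee_rot: [-2.512, -1.886, 0.001]
force: [0.4, 0.4, 0.6]
width: 0.005
gripper_force: 0.0
```

```bash
cat > look.py <<'E'
from h import *
import sys
o=observe(); print(o['clock'],o['position'],o['force'].round(1))
X=[(.58246,.10033,.094)]; u=proj('wrist',X[0]); print(u)
im=get_image('wrist'); x,y=u.astype(int)
c=im[max(0,y-50):y+50,max(0,x-80):x+80,::-1]
cv2.imwrite('pics/'+sys.argv[1],cv2.resize(cv2.rotate(c,cv2.ROTATE_90_COUNTERCLOCKWISE),None,fx=3.7,fy=3.7,interpolation=cv2.INTER_CUBIC))
E
python3 look.py l1.png
```

```text
10.175 [0.57742331 0.08489541 0.13326902] [0.4 0.4 0.6]
[318.76520724 208.68629722]
```

View pics/l1.png

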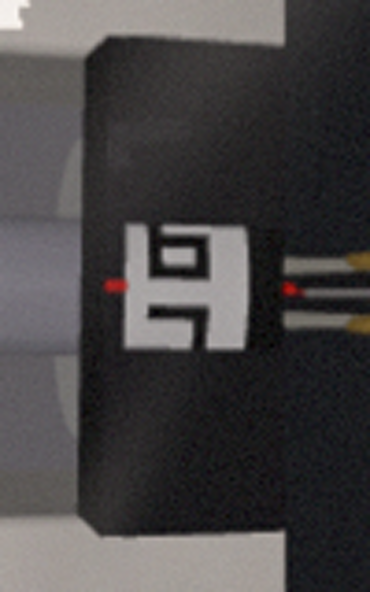

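The view shows the bottom of a 6 at the top and the top of a 7 at the bottom, with the gap at row 292 against the marks at row 287. It has turned about 0.54 of a number in the right direction, which leaves about 2.45 numbers, or 46 mm at the tread.

Emit:
jog_arm(plan=[{"offset": [0.433, 0.075, 0], "twist": [0, 0, 0], "fingers": -1}, {"offset": [0.433, 0.075, 0.04], "twist": [0, 0, 0], "fingers": -1}, {"offset": [0.433, 0.075, 0.12], "twist": [0, 0, 0], "fingers": -1}, {"offset": [0.433, 0.075, 0.2], "twist": [0, 0, 0], "fingers": -1}, {"offset": [0.433, 0.075, 0.225], "twist": [0, 0, 0], "fingers": -1}, {"offset": [0.433, 0.075, 0.24], "twist": [0, 0, 0], "fingers": -1}, {"offset": [0.433, 0.075, 0.25], "twist": [0, 0, 0], "fingers": -1}, {"offset": [0.433, 0.075, 0.25], "twist": [0, 0, 0], "fingers": -1}])

```text
clock: 11.22
position: [0.6065, 0.1435, 0.0973]
ee_rot: [2.511, 1.886, -0.0]
force: [-4.5, -4.0, 10.3]
width: 0.004
gripper_force: 4.7
```

Emit:
jog_arm(plan=[{"offset": [0, -0.013, -0.003], "twist": [0, 0, 0], "fingers": -1}, {"offset": [0, -0.026, -0.005], "twist": [0, 0, 0], "fingers": -1}, {"offset": [0, -0.04, -0.007], "twist": [0, 0, 0], "fingers": -1}, {"offset": [0, -0.053, -0.008], "twist": [0, 0, 0], "fingers": -1}, {"offset": [0, -0.066, -0.008], "twist": [0, 0, 0], "fingers": -1}, {"offset": [0, -0.08, -0.008], "twist": [0, 0, 0], "fingers": -1}])

```text
clock: 11.98
position: [0.5974, 0.1467, 0.0991]
ee_rot: [2.511, 1.883, 0.006]
force: [3.5, -1.5, 6.1]
width: 0.008
gripper_force: 3.3
```

Emit:
jog_arm(plan=[{"offset": [0, -0.013, 0], "twist": [0, 0, 0], "fingers": -1}, {"offset": [0, -0.026, 0.001], "twist": [0, 0, 0], "fingers": -1}, {"offset": [0, -0.04, 0.003], "twist": [0, 0, 0], "fingers": -1}, {"offset": [0, -0.053, 0.005], "twist": [0, 0, 0], "fingers": -1}, {"offset": [0, -0.066, 0.008], "twist": [0, 0, 0], "fingers": -1}, {"offset": [0, -0.073, 0.01], "twist": [0, 0, 0], "fingers": -1}])

```text
clock: 12.72
position: [0.5865, 0.1506, 0.0976]
ee_rot: [2.51, 1.885, 0.007]
force: [2.6, -0.9, 6.7]
width: 0.005
gripper_force: 3.2
```

Emit:
jog_arm(plan=[{"offset": [0, 0, -0.08], "twist": [0, 0, 0], "fingers": -1}, {"offset": [0, 0.153, -0.08], "twist": [0, 0, 0], "fingers": -1}, {"offset": [0, 0.153, -0.06], "twist": [0, 0, 0], "fingers": -1}, {"offset": [0, 0.153, -0.03], "twist": [0, 0, 0], "fingers": -1}, {"offset": [0, 0.153, -0.012], "twist": [0, 0, 0], "fingers": -1}, {"offset": [0, 0.153, 0], "twist": [0, 0, 0], "fingers": -1}, {"offset": [0, 0.153, 0], "twist": [0, 0, 0], "fingers": -1}])

```text
clock: 13.6
position: [0.606, 0.1451, 0.097]
ee_rot: [2.51, 1.888, 0.0]
force: [-3.6, -2.1, 12.7]
width: 0.003
gripper_force: 5.9
```

Emit:
jog_arm(plan=[{"offset": [0, -0.013, 0.001], "twist": [0, 0, 0], "fingers": -1}, {"offset": [0, -0.026, 0.001], "twist": [0, 0, 0], "fingers": -1}, {"offset": [0, -0.04, 0.001], "twist": [0, 0, 0], "fingers": -1}, {"offset": [0, -0.053, 0.001], "twist": [0, 0, 0], "fingers": -1}, {"offset": [0, -0.066, 0.001], "twist": [0, 0, 0], "fingers": -1}, {"offset": [0, -0.08, 0.001], "twist": [0, 0, 0], "fingers": -1}])

```text
clock: 14.35
position: [0.5972, 0.1478, 0.0978]
ee_rot: [2.509, 1.885, 0.007]
force: [3.5, -2.6, 13.4]
width: 0.006
gripper_force: 6.2
```

Emit:
jog_arm(plan=[{"offset": [0, -0.013, 0], "twist": [0, 0, 0], "fingers": -1}, {"offset": [0, -0.026, 0.001], "twist": [0, 0, 0], "fingers": -1}, {"offset": [0, -0.04, 0.003], "twist": [0, 0, 0], "fingers": -1}, {"offset": [0, -0.053, 0.005], "twist": [0, 0, 0], "fingers": -1}, {"offset": [0, -0.066, 0.007], "twist": [0, 0, 0], "fingers": -1}, {"offset": [0, -0.073, 0.008], "twist": [0, 0, 0], "fingers": -1}])

```text
clock: 15.1
position: [0.5853, 0.1514, 0.0962]
ee_rot: [2.509, 1.887, 0.004]
force: [1.7, -2.0, 11.2]
width: 0.003
gripper_force: 5.3
```

Emit:
jog_arm(plan=[{"offset": [0, 0, -0.22], "twist": [0, 0, 0], "fingers": -1}, {"offset": [0, 0.03, -0.25], "twist": [0, 0, 0], "fingers": -1}, {"offset": [-0.433, 0.074, -0.25], "twist": [0, 0, 0], "fingers": -1}, {"offset": [-0.433, 0.074, -0.25], "twist": [0, 0, 0], "fingers": -1}, {"offset": [-0.433, 0.074, -0.25], "twist": [0, 0, 0], "fingers": -1}])

```text
clock: 15.72
position: [0.5765, 0.0853, 0.1316]
ee_rot: [-2.512, -1.886, 0.001]
force: [-0.9, 0.8, 0.2]
width: 0.008
gripper_force: 0.0
```

```bash
python3 look.py l2.png
```

```text
15.725 [0.57651146 0.08528605 0.13159858] [-0.9  0.8  0.2]
[320.6251431  209.69180769]
```

View pics/l2.png

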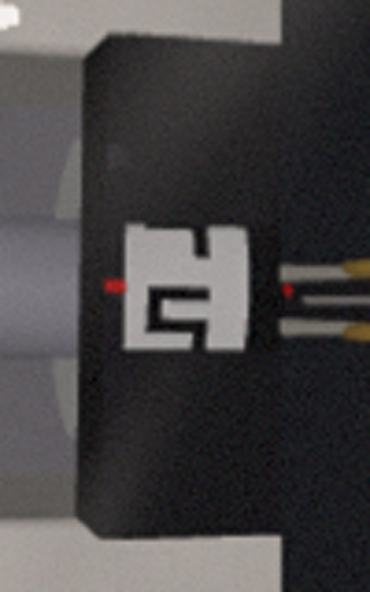

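The upper digit is the foot of the 4, ending at row 257, and the lower one is the 5, whose top is at row 287. With the marks at row 286, the 4 still has to move about 70 px (0.62 of a number), which is about 11.8 mm at the tread.

Emit:
jog_arm(plan=[{"offset": [0.433, 0.029, 0], "twist": [0, 0, 0], "fingers": -1}, {"offset": [0.433, 0.029, 0.03], "twist": [0, 0, 0], "fingers": -1}, {"offset": [0.433, 0.029, 0.11], "twist": [0, 0, 0], "fingers": -1}, {"offset": [0.433, 0.029, 0.19], "twist": [0, 0, 0], "fingers": -1}, {"offset": [0.433, 0.029, 0.215], "twist": [0, 0, 0], "fingers": -1}, {"offset": [0.433, 0.029, 0.228], "twist": [0, 0, 0], "fingers": -1}, {"offset": [0.433, 0.029, 0.237], "twist": [0, 0, 0], "fingers": -1}, {"offset": [0.433, 0.029, 0.237], "twist": [0, 0, 0], "fingers": -1}])

```text
clock: 16.77
position: [0.5987, 0.1457, 0.0975]
ee_rot: [2.511, 1.886, -0.002]
force: [-6.2, -2.6, 13.6]
width: 0.006
gripper_force: 6.8
```

Emit:
jog_arm(plan=[{"offset": [0, -0.013, 0], "twist": [0, 0, 0], "fingers": -1}, {"offset": [0, -0.026, 0], "twist": [0, 0, 0], "fingers": -1}, {"offset": [0, -0.04, 0.001], "twist": [0, 0, 0], "fingers": -1}, {"offset": [0, -0.053, 0.003], "twist": [0, 0, 0], "fingers": -1}, {"offset": [0, -0.066, 0.005], "twist": [0, 0, 0], "fingers": -1}, {"offset": [0, -0.079, 0.006], "twist": [0, 0, 0], "fingers": -1}, {"offset": [0, -0.079, 0.006], "twist": [0, 0, 0], "fingers": -1}])

```text
clock: 17.65
position: [0.59, 0.1484, 0.0974]
ee_rot: [2.51, 1.883, 0.005]
force: [2.1, -4.4, 12.3]
width: 0.003
gripper_force: 5.8
```

Emit:
jog_arm(plan=[{"offset": [0, -0.008, 0.002], "twist": [0, 0, 0], "fingers": -1}, {"offset": [0, -0.014, 0.003], "twist": [0, 0, 0], "fingers": -1}, {"offset": [0, -0.014, 0.003], "twist": [0, 0, 0], "fingers": -1}])

```text
clock: 18.02
position: [0.5878, 0.1491, 0.0969]
ee_rot: [2.511, 1.883, 0.004]
force: [1.8, -4.6, 12.3]
width: 0.007
gripper_force: 5.8
```

Emit:
jog_arm(plan=[{"offset": [0, 0, -0.22], "twist": [0, 0, 0], "fingers": -1}, {"offset": [0, 0.03, -0.25], "twist": [0, 0, 0], "fingers": -1}, {"offset": [-0.433, 0.073, -0.25], "twist": [0, 0, 0], "fingers": -1}, {"offset": [-0.433, 0.073, -0.25], "twist": [0, 0, 0], "fingers": -1}, {"offset": [-0.433, 0.073, -0.25], "twist": [0, 0, 0], "fingers": -1}])

```text
clock: 18.65
position: [0.5781, 0.0843, 0.1323]
ee_rot: [-2.513, -1.885, 0.001]
force: [-0.1, 0.2, -0.1]
width: 0.002
gripper_force: 0.0
```

```bash
python3 look.py l3.png
```

```text
18.65 [0.57814679 0.08431988 0.13228629] [-0.1  0.2 -0.1]
[317.14169592 208.5181518 ]
```

View pics/l3.png

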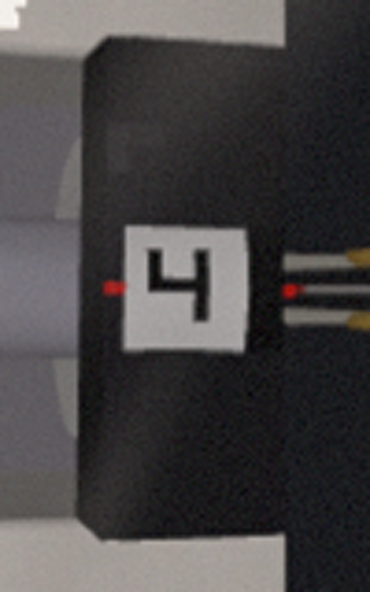

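The 4 stands between the red marks, spanning rows 248 to 321 with the marks at row 288, so it is within about 0.03 of a number. Next is the lock post.

Emit:
jog_arm(plan=[{"offset": [0, 0, -0.1], "twist": [0, 0, 0], "fingers": -1}, {"offset": [-0.3, -0.005, -0.1], "twist": [0, 0, 0], "fingers": -1}, {"offset": [-0.597, -0.01, -0.1], "twist": [0, 0, 0], "fingers": -1}, {"offset": [-0.597, -0.01, -0.1], "twist": [0, 0, 0], "fingers": -1}, {"offset": [-0.597, -0.01, 0], "twist": [0, 0, 0], "fingers": -1}, {"offset": [-0.597, -0.01, 0.03], "twist": [0, 0, 0], "fingers": -1}, {"offset": [-0.597, -0.01, 0.05], "twist": [0, 0, 0], "fingers": -1}])

```text
clock: 19.58
position: [0.5518, 0.001, 0.1246]
ee_rot: [-2.508, -1.89, 0.001]
force: [-1.0, -0.7, -0.4]
width: -0.001
gripper_force: 0.0
```

Emit:
jog_arm(plan=[{"offset": [0, 0, 0.04], "twist": [0, 0, 0], "fingers": -1}, {"offset": [0, 0, 0.09], "twist": [0, 0, 0], "fingers": -1}, {"offset": [0, 0, 0.13], "twist": [0, 0, 0], "fingers": -1}, {"offset": [0, 0, 0.155], "twist": [0, 0, 0], "fingers": -1}, {"offset": [0, 0, 0.155], "twist": [0, 0, 0], "fingers": -1}])

```text
clock: 20.2
position: [0.5518, -0.0004, 0.1017]
ee_rot: [-2.511, -1.888, 0.001]
force: [0.4, 0.2, -0.3]
width: 0.004
gripper_force: 0.0
```

```bash
python3 - <<'E'
from h import *
a=save('side','s3.png')[130:230,290:410,::-1]; b=save('top','t3.png')[170:270,270:390,::-1]
cv2.imwrite('pics/c3.png',np.hstack([cv2.resize(x,(400,333),interpolation=cv2.INTER_CUBIC) for x in (a,b)]))
E
```

```text
(no output)
```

View pics/c3.png

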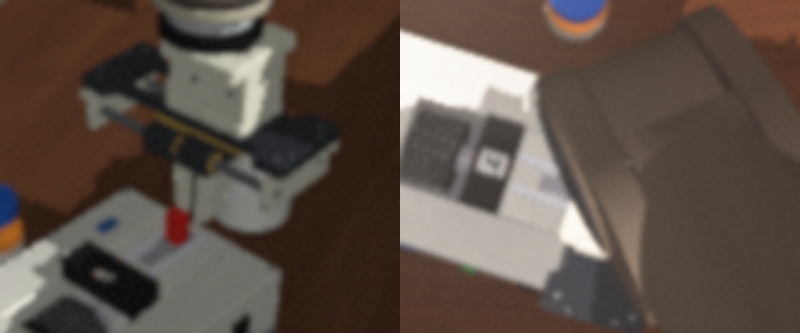

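The fingers stand just behind the red post, clear of everything, and the 4 shows in the top view. I'll push towards +y (tool +x).

Emit:
jog_arm(plan=[{"offset": [0.03, 0, 0], "twist": [0, 0, 0], "fingers": -1}, {"offset": [0.05, 0, 0], "twist": [0, 0, 0], "fingers": -1}, {"offset": [0.065, 0, 0], "twist": [0, 0, 0], "fingers": -1}, {"offset": [0.08, 0, 0], "twist": [0, 0, 0], "fingers": -1}, {"offset": [0.095, 0, 0], "twist": [0, 0, 0], "fingers": -1}, {"offset": [0.11, 0, 0], "twist": [0, 0, 0], "fingers": -1}])

```text
clock: 21.05
position: [0.5566, 0.0153, 0.102]
ee_rot: [2.511, 1.887, -0.0]
force: [-0.6, -2.9, 1.3]
width: 0.005
gripper_force: 1.3
```

Emit:
jog_arm(plan=[{"offset": [0.015, 0, 0], "twist": [0, 0, 0], "fingers": -1}, {"offset": [0.03, 0, 0], "twist": [0, 0, 0], "fingers": -1}, {"offset": [0.045, 0, 0], "twist": [0, 0, 0], "fingers": -1}, {"offset": [0.06, 0, 0], "twist": [0, 0, 0], "fingers": -1}, {"offset": [0.075, 0, 0], "twist": [0, 0, 0], "fingers": -1}, {"offset": [0.09, 0, 0], "twist": [0, 0, 0], "fingers": -1}])

```text
clock: 21.8
position: [0.5603, 0.0285, 0.1019]
ee_rot: [2.511, 1.888, -0.0]
force: [1.3, -3.6, 1.0]
width: 0.002
gripper_force: 1.3
```

Emit:
jog_arm(plan=[{"offset": [0.013, 0, 0], "twist": [0, 0, 0], "fingers": -1}, {"offset": [0.024, 0, 0], "twist": [0, 0, 0], "fingers": -1}, {"offset": [0.032, 0, 0], "twist": [0, 0, 0], "fingers": -1}, {"offset": [0.032, 0, 0], "twist": [0, 0, 0], "fingers": -1}])

```text
clock: 22.3
position: [0.5615, 0.0334, 0.1019]
ee_rot: [-2.51, -1.888, 0.0]
force: [1.4, -2.2, 0.7]
width: 0.007
gripper_force: 0.9
```

Emit:
jog_arm(plan=[{"offset": [0.007, 0, 0], "twist": [0, 0, 0], "fingers": -1}, {"offset": [0.013, 0, 0], "twist": [0, 0, 0], "fingers": -1}, {"offset": [0.013, 0, 0], "twist": [0, 0, 0], "fingers": -1}])

```text
clock: 22.68
position: [0.5616, 0.0336, 0.1019]
ee_rot: [2.511, 1.886, -0.003]
force: [-3.1, -6.2, 4.2]
width: 0.008
gripper_force: 3.4
```

Emit:
jog_arm(plan=[{"offset": [0.008, 0, 0], "twist": [0, 0, 0], "fingers": -1}, {"offset": [0.013, 0, 0], "twist": [0, 0, 0], "fingers": -1}, {"offset": [0.013, 0, 0], "twist": [0, 0, 0], "fingers": -1}])

```text
clock: 23.05
position: [0.5616, 0.0337, 0.1019]
ee_rot: [2.512, 1.884, -0.007]
force: [-3.7, -11.6, 7.5]
width: 0.006
gripper_force: 6.0
```

Emit:
jog_arm(plan=[{"offset": [-0.06, 0, 0], "twist": [0, 0, 0], "fingers": -1}, {"offset": [-0.13, 0, 0], "twist": [0, 0, 0], "fingers": -1}, {"offset": [-0.13, 0, -0.3], "twist": [0, 0, 0], "fingers": -1}, {"offset": [-0.13, 0, -0.6], "twist": [0, 0, 0], "fingers": -1}, {"offset": [-0.13, 0, -0.95], "twist": [0, 0, 0], "fingers": -1}, {"offset": [0.1, 0, -0.95], "twist": [0, 0, 0], "fingers": -1}, {"offset": [0.1, 0, -0.95], "twist": [0, 0, 0], "fingers": -1}, {"offset": [0.1, 0, -0.95], "twist": [0, 0, 0], "fingers": -1}])

```text
clock: 24.05
position: [0.5664, 0.0509, 0.2439]
ee_rot: [-2.51, -1.888, 0.002]
force: [0.3, -0.0, 0.3]
width: 0.009
gripper_force: 0.0
```

```bash
python3 - <<'E'
from h import *
o=observe(); print(o['clock'],o['position'],o['force'].round(1))
im=save('wrist','w4.png'); cv2.imwrite('pics/w4c.png',cv2.resize(im[100:350,200:440,::-1],None,fx=2.4,fy=2.4,interpolation=cv2.INTER_CUBIC))
a,s=np.radians(-16.9),0
Rm=np.array([[np.cos(a),-np.sin(a)],[np.sin(a),np.cos(a)]])
for t,z in [('window',.094),('lock_post',.105)]:
    for l in landmark_of(t,'wrist')[:2]: print(t,l['at'],round(l['conf'],2),Rm.T@(plane('wrist',*l['at'],z)[:2]-[.58363,.10416])*1e3)
E
```

```text
24.05 [0.56637289 0.0508559  0.24391652] [ 0.3 -0.   0.3]
window [0.3327, 0.5008] 0.82 [ 0.56921677 -6.80333128]
lock_post [0.497, 0.4984] 0.88 [  0.13149347 -59.53779543]
```

View pics/w4c.png

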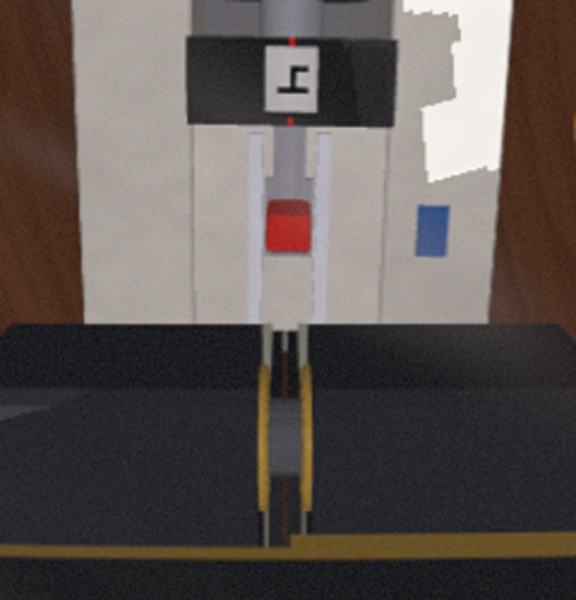

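The picture shows the 4 centred between the red marks at (291,80). The red post at (288,226) is 52.7 mm from the window, against 51 mm expected when home, and it met a rigid stop at about 12 N.

```bash
python3 -c "
from cell import *
print(sign_off())"
```

```text
the job is handed in; nothing more can be done
None
```

The job is handed in: the drum shows 4 level with the red marks, the lock post was pushed to its rigid stop at about 12 N, the robot is clear, and no vessel was touched; the last picture put the post within about 2 mm of its home position.

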